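Packs on the cooling stand

ROBOT

A 6-joint arm with a two-finger parallel gripper is mounted at the origin on the work surface. World frame = base frame: x ahead of the robot, y to its left, z up, the work surface at z = 0. Lengths are in mm, angles in rad, forces in N, time in s.
With the tool pointing down it reaches from about 350 to 975 mm from the base axis. Payload 7.1 kg.
Tool frame: the origin (TCP) lies on the front face of the gripper's body, between the roots of the fingers; the fingertips stand 80 mm ahead of it and the grasp point (between the pads) lies 61 mm ahead of it (env.tips_ahead is the distance from the TCP to the fingertips, in mm); z points along the fingers, y is the line along which they close (so a half turn about z gives the same grasp; the last joint's range is limited). The gripper opens to 88 mm and grips with 3 to 60 N. Pads are 20 mm wide; open, the fingers measure 115 mm over their backs; the gripper's body (75 mm by 178 mm) begins 61 mm behind the grasp point.
Start: joints at [1.21, 0.423, 1.63, -0, 1.089, -0.019], TCP at [209.458, 588.84, 302.675] pointing down, gripper open.
Joint ranges: [-3, 3], [-0.9, 2.11], [0.09, 2.58], [-1.31, 4.45], [0.11, 2.69], [-2.54, 2.54]. Speed limits (rad/s): [2.39, 2.39, 3.01, 3.14, 3.14, 3.14].

INTERFACE

Orientations are given as a unit quaternion [x, y, z, w].
In Python, from station import env, set_gripper, viewer, workorder gives the robot as it stands. Calls block until the motion is done:
- env.reach(position, orientation): joint-space move of the TCP to a pose.
- env.move_l(position, rot=None, rate=150, f_stop=None): straight line of the TCP; rot=None keeps the orientation; rate is the mean speed in mm/s. With f_stop (N) it stops when the force on the tool has changed by that much, and returns True; else False.
- env.move_joints(angles): joint-space move.
- set_gripper(opening): finger opening in mm; the grip force is fixed at half the most; returns when the fingers have stopped.
- env.hold(seconds).
- env.ik(position, orientation): joint angles nearest the present ones, or None.
- env.read_state(): the state.
- viewer.camera(name): name is "scene" or "top" or "wrist"; returns the picture (384x512x3 uint8, blue, green, red); there is no depth.
- viewer.camera_params(name): a dict with "fx", "fy", "cx", "cy" (pixels), "dist" ([k1, k2, p1, p2, k3] as OpenCV has them; the pictures are not rectified), "pose" (4x4, takes a point from camera to world coordinates); the wrist camera has in their place "tool_from_camera" (4x4, takes a point from camera to tool coordinates, whose origin is the TCP and whose axes are the flange's). Camera axes: x right, y up, looking along -z (the intrinsics and any distortion apply to the point x, -y, -z); pixel columns grow to the right and rows downward; lengths in mm; the calibration is good to about 2 mm. A picture is of the moment at which its call begins: read the wrist's pose just before it. camera_params takes no time and is no camera call.
A pose or a line that the arm cannot do raises env.IKError and nothing moves.
- workorder.sign_off(): hands the job in; it is judged then, once.
The state is a dict: "time_s": time; "qpos": joint angles; "dq": joint speeds; "tau": joint torques, N m; "tool_pos": TCP position; "orientation": TCP orientation; "force": force on the tool from outside, world axes, zero at the start; "wrist_torque": the same for the moment, N m; "width": finger opening in mm; "grip_force": force on a finger pad.
Only numpy, scipy, OpenCV 4.12 (cv2) and the standard library are available. Lean on these libraries where they do the work, as an engineer would, in place of code of your own. Each camera call takes 0.05 s, during which the arm holds its last target. There are 200 camera calls.

TASK

Cool down the two battery packs between heats: lay the long pack lengthwise on the sloping shelf of the cooling stand, flat and straight in the middle with its lower end touching the lip, then stack the short pack on it the same way, also touching the lip. Set the packs down without dropping them, and when both lie there push the fan's toggle lever fully over to on. Leave the other things on the table where they are.

Things in the scene. Friction and masses are not known exactly. Their poses are not given: they have to be found in the camera images.
- cooling_shelf: Aluminium shelf of the fixed cooling stand, 185 mm long, 110 mm wide, slots, no side walls, sloping 30 degrees down to a full-width lip (6 mm thick, rising 55 mm square to the surface) at its low end, which faces between the robot and its right. Origin: mid-width inner corner of surface and lip, 45 mm above the table. x up the slope, y across, z out of the surface. Friction varies: packs may or may not slide.
- long_pack_center (a point): Centre of the long battery pack, a black hard-case slab 138 x 47 x 25 mm, about 0.3 kg, grey label and three brass sockets on top near one end. x is its length, y its 47 mm width, z its thickness. It starts lying flat on the table (centre 12.5 mm up).
- short_pack_center (a point): Centre of the short battery pack, same look but 96 x 47 x 25 mm, about 0.2 kg. x is its length, y its 47 mm width, z its thickness. It starts lying flat on the table (centre 12.5 mm up).
- fan_switch_tip (a point): Centre of the 26 mm ball on the end of the fan's steel toggle lever (50 mm long, 10 mm thick), on a black box 140 mm to the shelf's -y side; ball 114 mm, box top 85 mm above the table. Off, it leans to the shelf's low end; push it level along the shelf's x (towards the high end), about 50 mm at the tip, to switch on. Light friction (under 3 N); it stays where left.
- fan (a point): Centre of the black twin fan standing across the high end of the shelf: 90 mm wide, 26 mm thick along the slope, rising 45 mm from the surface; its top, about 185 mm above the table, is the stand's highest point. Fixed.
- fan_switch (a joint): Angle of the fan's toggle lever in rad: 0 is off, about 1.0 is fully over (on); halfway (0.5) the lever stands upright.
- glue_bottle: Bystander: white glue bottle, 36 mm across, 90 mm tall, blue cap, origin under its middle.
- hex_driver: Bystander: screwdriver-like hex driver, 170 mm long, lying.
- parts_cup: Bystander: open grey plastic cup, 72 mm across, 60 mm tall, origin under its middle.
- spray_can: Bystander: spray can, 54 mm across, 160 mm tall, origin under its middle.
- tyre_a: Bystander: spare wheel with black tyre, lying flat, 64 mm across, 26 mm tall, origin under its middle.
- tyre_b: Bystander: a second spare wheel like the other, lying flat, 64 mm across, 26 mm tall.
Things that resemble listed ones, but are neither listed nor needed, are in the scene too. What is shaped like the part that bears short_pack_center but red is not meant.

How it is judged (in metres and radians):
On the way, in this order (a step that is already met when the one before it is completed fails the run):
1. the long pack lies flat and straight on the shelf, its end against the lip, let go (x of long_pack_center in the frame of cooling_shelf between 0.065 and 0.074 m and y of long_pack_center in the frame of cooling_shelf between -0.022 and 0.022 m and z of long_pack_center in the frame of cooling_shelf between 0.0085 and 0.0165 m and angle between the z axis of long_pack_center and the z axis of cooling_shelf, either way round below 0.12 rad and angle between the x axis of long_pack_center and the x axis of cooling_shelf, either way round below 0.17 rad and linear speed of long_pack below 0.02 m/s and contact force between long_pack and the fingers below 0.1 N), for 0.3 s.
2. the short pack lies on the long one, flat and straight, its end against the lip, let go, with the long pack still in place (x of long_pack_center in the frame of cooling_shelf between 0.065 and 0.074 m and y of long_pack_center in the frame of cooling_shelf between -0.022 and 0.022 m and z of long_pack_center in the frame of cooling_shelf between 0.0085 and 0.0165 m and angle between the z axis of each of long_pack_center, short_pack_center and the z axis of cooling_shelf, either way round below 0.12 rad and angle between the x axis of each of long_pack_center, short_pack_center and the x axis of cooling_shelf, either way round below 0.17 rad and x of short_pack_center in the frame of cooling_shelf between 0.044 and 0.053 m and y of short_pack_center in the frame of cooling_shelf between -0.022 and 0.022 m and z of short_pack_center in the frame of cooling_shelf between 0.0335 and 0.0415 m and linear speed of short_pack below 0.02 m/s and contact force between short_pack and the fingers below 0.1 N), for 0.3 s.
3. the fan's toggle lever is pushed over to on (value of joint fan_switch above 0.85 rad), for 0.1 s.
At the end, for the whole second after the job is handed in: Long pack on the sloping shelf and short pack on it, released and at rest: each flat within 7 degrees and 4 mm, lengthwise within 10 degrees, centre within 22 mm of the shelf's middle line, lower end within 5 mm of the lip; fan lever beyond 0.8 rad (all of step 2 and linear speed of long_pack below 0.02 m/s and contact force between long_pack and the fingers below 0.1 N and value of joint fan_switch above 0.8 rad); the robot touches nothing.
It fails at once if a pack is dropped (moves faster than 0.5 m/s while nothing holds it) ((linear speed of long_pack above 0.5 m/s and contact force between long_pack and the fingers below 0.01 N) or (linear speed of short_pack above 0.5 m/s and contact force between short_pack and the fingers below 0.01 N)).
It fails at once if a bystander is moved by more than 30 mm (distance of any of glue_bottle, hex_driver, parts_cup, spray_can, tyre_a, tyre_b from where it was at the start of the episode above 0.03 m).
It also fails if it takes over 72 s, if anything falls off the work surface, if the arm or the gripper's body presses on something with over 40 N, if the wrist force passes 120 N, or if a joint passes its speed limit or range.

## Working session

There is one attempt and no reset: what is moved stays moved. The work goes in short steps, each a Python script; the robot and the scene stay as the last script left them, time stands still between calls to the robot, and variables do not carry over. Pictures are saved under pics/ and viewed, at most 10 in all, crops included, and the job is handed in when it is done.

```bash
ls; mkdir -p pics
python3 - <<'E'
from station import env, set_gripper, viewer, workorder
import cv2,numpy as np
for n in("scene","top"):
    cv2.imwrite(f"pics/{n}0.png",viewer.camera(n)); p=viewer.camera_params(n)
    print(n,{k:np.round(v,3).tolist() for k,v in p.items()})
p=viewer.camera_params("wrist");print({k:np.round(v,3).tolist() for k,v in p.items()})
s=env.read_state();print(s["time_s"],s["tool_pos"],s["orientation"])
a=cv2.imread("pics/top0.png");cv2.imwrite("pics/top0b.png",cv2.resize(a,(800,600),interpolation=cv2.INTER_CUBIC))
a=cv2.imread("pics/scene0.png");cv2.imwrite("pics/scene0b.png",cv2.resize(a,(800,600),interpolation=cv2.INTER_CUBIC))
E
```

```text
pics
scene {'fx': 440.533, 'fy': 440.533, 'cx': 256.891, 'cy': 185.131, 'dist': [-0.0, 0.0, 0.0, 0.0, 0.0], 'pose': [[0.867, -0.314, 0.386, 940.589], [0.498, 0.528, -0.688, -675.492], [0.013, 0.789, 0.614, 813.968], [0.0, 0.0, 0.0, 1.0]]}
top {'fx': 399.259, 'fy': 399.259, 'cx': 252.176, 'cy': 189.743, 'dist': [0.001, 0.0, 0.0, 0.0, 0.0], 'pose': [[-0.054, 0.978, -0.2, 262.179], [-0.999, -0.052, 0.015, 121.586], [0.004, 0.201, 0.98, 1184.53], [0.0, 0.0, 0.0, 1.0]]}
{'fx': 320.543, 'fy': 320.543, 'cx': 258.96, 'cy': 190.741, 'dist': [-0.033, 0.0, 0.0, 0.0, 0.0], 'tool_from_camera': [[0.0, 0.959, 0.285, 78.268], [1.0, -0.0, 0.0, 0.718], [0.0, 0.285, -0.959, -81.419], [0.0, 0.0, 0.0, 1.0]]}
0.1 [209.33910926 588.49161141 301.9700557 ] [ 1.70059806e-01  9.85433503e-01 -6.76007023e-04 -1.26165632e-04]
```

View pics/top0b.png

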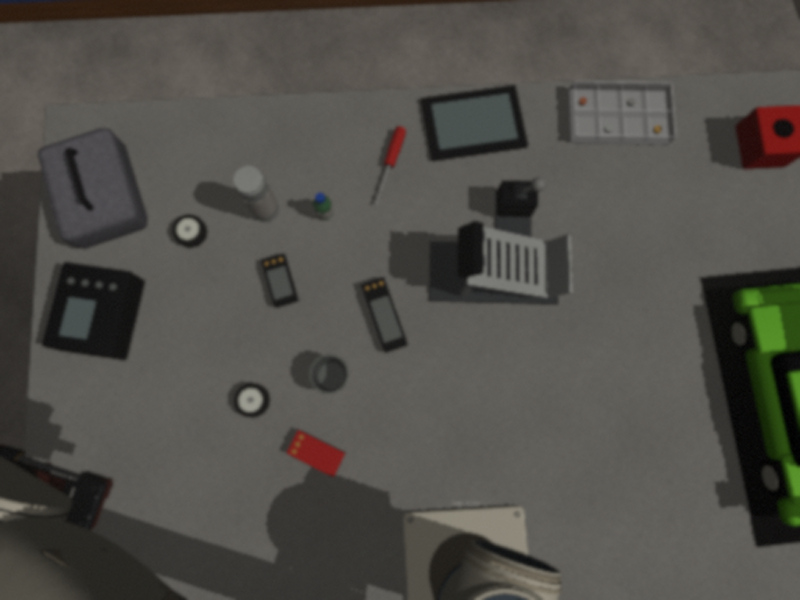

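View pics/scene0b.png

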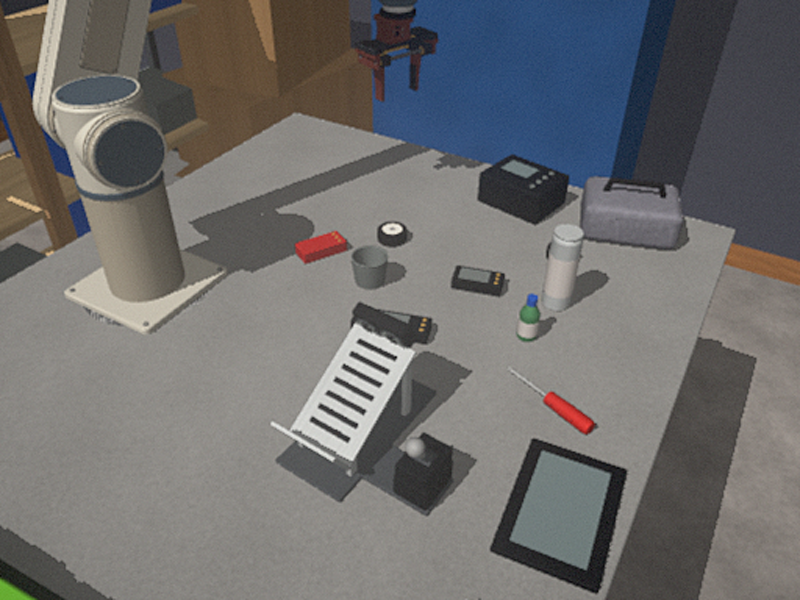

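The top view (800x600) shows these objects:
- **Black packs:** one at (381,314), which is longer, and one at (277,280), which is shorter. The red slab at (315,453) is the decoy.
- **Stand:** the fan is at (470,250), the shelf runs right to the lip at (571,265), and the switch box is at (517,197) with its ball at (538,184).

Next I'll get coarse positions, then take closer wrist views.

```bash
cat > h.py <<'E'
from station import env, set_gripper, viewer, workorder
import cv2,numpy as np
from scipy.spatial.transform import Rotation as R
def cam(n):
    p=viewer.camera_params(n)
    if n=="wrist":
        s=env.read_state();T=np.eye(4);T[:3,:3]=R.from_quat(s["orientation"]).as_matrix();T[:3,3]=s["tool_pos"]
        P=T@np.array(p["tool_from_camera"])
    else: P=np.array(p["pose"])
    K=np.array([[p["fx"],0,p["cx"]],[0,p["fy"],p["cy"]],[0,0,1.]])
    return K,np.array(p["dist"],float),P
def ray(c,uv):
    K,D,P=c
    q=cv2.undistortPoints(np.array(uv,float).reshape(-1,1,2),K,D).reshape(-1,2)
    d=np.c_[q[:,0],-q[:,1],-np.ones(len(q))]@P[:3,:3].T
    return P[:3,3],d
def onz(c,uv,z):
    o,d=ray(c,uv);return o+d*((np.asarray(z)-o[2])/d[:,2])[:,None]
def proj(c,X):
    K,D,P=c;X=(np.atleast_2d(X)-P[:3,3])@P[:3,:3];X[:,1:]*=-1
    return cv2.projectPoints(X,np.zeros(3),np.zeros(3),K,D)[0].reshape(-1,2)
def down(yaw):  # tool z down, tool x at world heading yaw
    c,s=np.cos(yaw),np.sin(yaw)
    return R.from_matrix(np.array([[c,s,0],[s,-c,0],[0,0,-1.]])).as_quat()
def shot(name):
    c=cam("wrist");im=viewer.camera("wrist");cv2.imwrite(f"pics/{name}.png",im)
    np.savez(f"pics/{name}.npz",K=c[0],D=c[1],P=c[2]);return c,im
def load(name):
    z=np.load(f"pics/{name}.npz");return (z["K"],z["D"],z["P"]),cv2.imread(f"pics/{name}.png")
E
python3 - <<'E'
from h import *
t=cam("top");s=.64
print(onz(t,np.array([[381,314],[277,280],[315,453]])*s,25).round())
print("lip",onz(t,np.array([[570,236],[572,292]])*s,92).round(),"ball",onz(t,np.array([[538,184]])*s,114).round())
print("surf",onz(t,np.array([[546,297],[547,235]])*s,48).round(), "fan", onz(t,np.array([[470,250]])*s,185).round())
# two wrist views
x=onz(t,np.array([[330,297]])*s,25)[0]; y=onz(t,np.array([[520,250]])*s,90)[0]
for nm,p in(("wp",x),("ws",y)):
    yaw=np.arctan2(p[1],p[0])
    for a in(yaw+np.pi,yaw): print(nm,p.round(),a,env.ik([p[0],p[1],400],down(a)))
print(env.read_state()["qpos"])
E
```

```text
[[467. 131.  25.]
 [543. 325.  25.]
 [219. 262.  25.]]
lip [[ 581. -222.   92.]
 [ 477. -214.   92.]] ball [[ 676. -167.  114.]]
surf [[ 478. -178.   48.]
 [ 598. -192.   48.]] fan [[538. -24. 185.]]
wp [505. 226.  25.] 3.5621667542728694 [ 3.99042715e-01  2.15236954e-01  1.69113976e+00 -4.44089210e-16
  1.23521594e+00 -1.59232771e+00]
wp [505. 226.  25.] 0.42057410068307655 [ 3.99042715e-01  2.15236954e-01  1.69113976e+00 -4.44089210e-16
  1.23521594e+00  1.54926494e+00]
ws [ 560. -128.   90.] 2.9163122293922683 [-2.46002731e-01  2.50218043e-01  1.64568049e+00 -4.44089210e-16
  1.24569412e+00 -1.59151863e+00]
ws [ 560. -128.   90.] -0.22528042419752461 [-2.46002731e-01  2.50218043e-01  1.64568049e+00 -4.44089210e-16
  1.24569412e+00  1.55007402e+00]
[ 1.20998342e+00  4.23788479e-01  1.63059899e+00 -8.40088551e-06
  1.08858052e+00 -1.90282072e-02]
```

Run:
```python
from h import *
print(env.read_state()["time_s"])
env.reach([490,190,400],down(np.pi/2)); env.hold(.15); c1,a=shot("wp")
env.reach([545,-130,430],down(np.pi/2)); env.hold(.15); c2,b=shot("ws")
cv2.imwrite("pics/both.png",cv2.convertScaleAbs(np.vstack([cv2.resize(a,(400,300)),cv2.resize(b,(400,300))]),alpha=1.6))
for n,im in(("wpB",a),("wsB",b)): cv2.imwrite(f"pics/{n}.png",cv2.convertScaleAbs(cv2.resize(im,(800,600),interpolation=cv2.INTER_CUBIC),alpha=1.7))
print(env.read_state()["time_s"])
```

```text
0.1
3.5417
```

View pics/wpB.png

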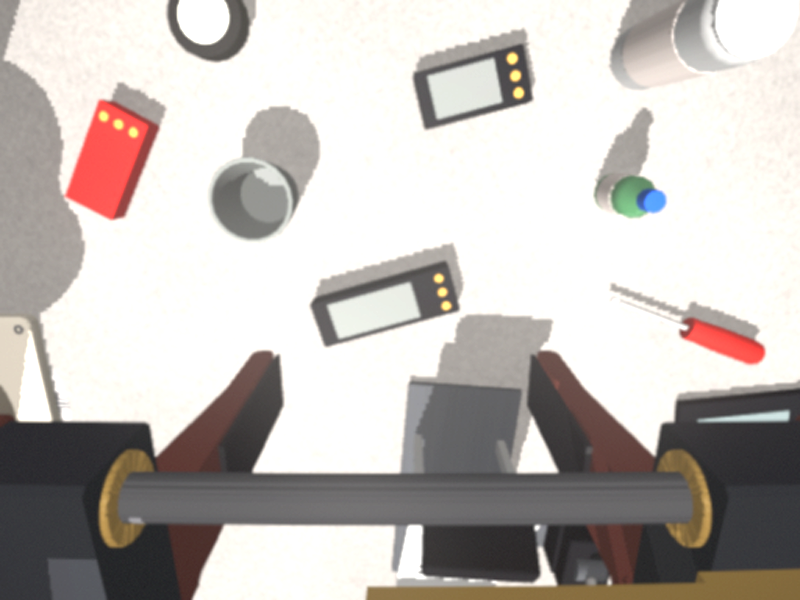

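View pics/wsB.png

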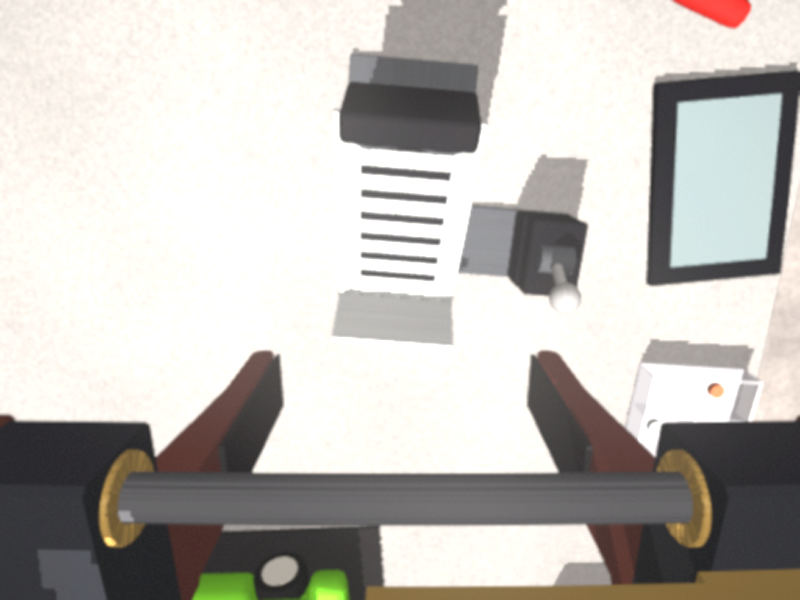

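In the wrist picture wp, the black packs are at (385,303), about 140 px long, and (473,87), about 110 px. The red decoy is at (112,158), the cup at (252,198) and the bottle at (630,195). In ws, the shelf slots run from (405,172) to (398,275). The grey band (335-453, 292-343) is the lip's inner face, the fan is at (410,118) and the lever ball at (565,297).

The two black slabs fit the description, and their lengths should tell them apart, so I'll measure them now.

```bash
cat > meas.py <<'E'
from h import *
c,a=load("wp");g=cv2.cvtColor(a,cv2.COLOR_BGR2GRAY)
s=1.5625
res={}
for nm,(u,v),L in(("long",(385,303),138),("short",(473,87),96)):
    x0,x1,y0,y1=[int(q/s) for q in(u-95,u+95,v-62,v+62)]
    # saturated-lit white table; pack black; shadow mid-grey
    m=np.zeros_like(g);m[y0:y1,x0:x1]=(g[y0:y1,x0:x1]<42)*255
    n,lab,st,ce=cv2.connectedComponentsWithStats(m);
    i=1+np.argmax(st[1:,4]);k=max(cv2.findContours((lab==i).astype(np.uint8),0,1)[0],key=cv2.contourArea)
    p=cv2.convexHull(k).reshape(-1,2).astype(float)
    W=onz(c,p,25)[:,:2].astype(np.float32);r=cv2.minAreaRect(W);b=cv2.boxPoints(r)
    e=[b[1]-b[0],b[2]-b[1]];ax=max(e,key=np.linalg.norm);ax=ax/np.linalg.norm(ax)
    if ax[0]<0:ax=-ax
    ay=np.array([-ax[1],ax[0]]);
    px,py=W@ax,W@ay;C=c[2][:2,3]
    # far side anchored (top edge), near side shows bottom edge
    far=py.max() if C@ay<(py.max()+py.min())/2 else py.min()
    cy=far-23.5*np.sign(far-C@ay)
    cx=(px.max()+px.min())/2
    ctr=cx*ax+cy*ay
    res[nm]=(ctr,np.arctan2(ax[1],ax[0]))
    print(nm,"len",np.ptp(px).round(1),"wid",np.ptp(py).round(1),"ctr",ctr.round(1),"yaw",np.degrees(res[nm][1]).round(1),"nadir rel",(C@ax-cx).round())
    # gold dots
    hsv=cv2.cvtColor(a,cv2.COLOR_BGR2HSV);mm=np.zeros_like(g);q=cv2.inRange(hsv,(15,90,60),(35,255,255));mm[y0:y1,x0:x1]=q[y0:y1,x0:x1]
    d=cv2.moments(mm,True);d=onz(c,[[d["m10"]/d["m00"],d["m01"]/d["m00"]]],25)[0,:2];print("  sockets rel ctr along,across",((d-ctr)@ax).round(1),((d-ctr)@ay).round(1))
E
python3 - <<'E'
import meas
from h import *
c,b=load("ws");g=cv2.cvtColor(b,cv2.COLOR_BGR2GRAY)
print(g[180:225:2,250],g[205,205:300:4])
m=cv2.inRange(g[170:235,190:310],60,110)
n,lab,st,ce=cv2.connectedComponentsWithStats(m);i=1+np.argmax(st[1:,4]);print(st[i])
k=max(cv2.findContours((lab==i).astype(np.uint8),0,1)[0],key=cv2.contourArea)
h=cv2.convexHull(k);print(cv2.approxPolyDP(h,4,True).reshape(-1,2)+[190,170])
v=np.kron(b[0:250,180:400],np.ones((3,3,1),np.uint8))[:600];cv2.imwrite("pics/shelfcrop.png",cv2.convertScaleAbs(v,alpha=1.2))
E
```

```text
Traceback (most recent call last):
  File "meas.py", line 10, in <module>
    i=1+np.argmax(st[1:,4]);k=max(cv2.findContours((lab==i).astype(np.uint8),0,1)[0],key=cv2.contourArea)
        ~~~~~~~~~^^^^^^^^^^
ValueError: attempt to get argmax of an empty sequence
```

Run:
```python
from h import *
c,a=load("wp");g=cv2.cvtColor(a,cv2.COLOR_BGR2GRAY)
print(g.min(),g[160:235:2,246].tolist(),g[194,190:305:3].tolist(),g[20:85:2,303].tolist(),sep="\n")
c,b=load("ws");g=cv2.cvtColor(b,cv2.COLOR_BGR2GRAY)
print(g[176:226:2,240].tolist(),g[205,205:300:3].tolist(),sep="\n")
v=np.kron(b[30:230,200:400],np.ones((3,3,1),np.uint8));cv2.imwrite("pics/shelfcrop.png",cv2.convertScaleAbs(v,alpha=1.2))
```

```text
19
[157, 159, 160, 153, 109, 103, 103, 101, 97, 57, 48, 54, 87, 136, 141, 140, 140, 140, 140, 141, 141, 141, 141, 142, 122, 70, 133, 156, 157, 155, 154, 156, 154, 152, 155, 154, 157, 158]
[161, 159, 157, 85, 55, 58, 61, 98, 125, 138, 141, 142, 142, 142, 141, 141, 141, 141, 141, 140, 140, 140, 140, 140, 139, 134, 59, 54, 54, 54, 54, 125, 158, 64, 68, 153, 158, 155, 153]
[156, 155, 158, 141, 97, 97, 95, 92, 66, 47, 100, 134, 135, 135, 135, 136, 136, 136, 136, 136, 136, 136, 136, 137, 135, 88, 51, 82, 146, 152, 152, 149, 151]
[100, 189, 195, 195, 195, 147, 112, 111, 111, 111, 110, 110, 110, 111, 110, 110, 111, 111, 112, 111, 119, 180, 165, 153, 156]
[153, 155, 152, 124, 110, 111, 110, 111, 110, 110, 110, 110, 110, 110, 110, 109, 110, 109, 109, 109, 109, 109, 109, 108, 109, 108, 108, 107, 125, 159, 158, 154]
```

View pics/shelfcrop.png

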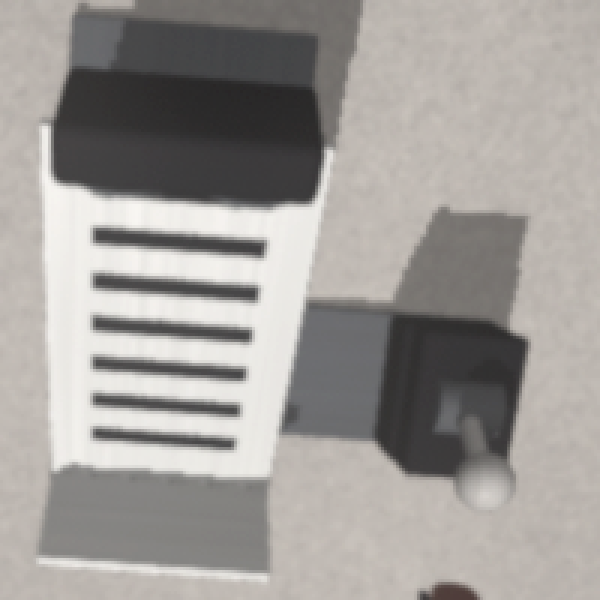

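The crop shows the shelf's inner corner line from (52,468) to (270,478) and the lip's top edge from (38,556) to (270,573). The shelf's upper corners are at (42,124) and (332,150), and the ball centre is at (485,480).

```bash
sed -i 's/<42/<78/' meas.py
cat > shelf.py <<'E'
from h import *
c,b=load("ws")
def raw(l): return (np.array(l,float)+.5)/3+[200,30]-.5
P=np.r_[onz(c,raw([[52,468],[270,478]]),45),onz(c,raw([[38,557],[270,573]]),92.6),onz(c,raw([[42,124],[332,150]]),137.5)]
n=lambda v:v/np.linalg.norm(v)
# y axis (to robot) from the three cross lines
ydir=n(sum((P[i]-P[i+1]) for i in(0,2,4))*[1,1,0]); up=np.cross(ydir,[0,0,1])
O=np.mean([P[:2].mean(0),P[2:4].mean(0)+up*27.5-[0,0,47.6],P[4:].mean(0)-up*160.2-[0,0,92.5]],0)
if __name__=="__main__":
    for i in(0,2,4): print(P[i].round(1),P[i+1].round(1),"w",np.linalg.norm(P[i]-P[i+1]).round(1),"dir",np.degrees(np.arctan2(*(P[i]-P[i+1])[[1,0]])).round(1))
    print("origin est",P[:2].mean(0).round(1),(P[2:4].mean(0)+up*27.5).round(1),(P[4:].mean(0)-up*160.2).round(1),"O",O.round(1),"up",up.round(3))
    ball=onz(c,raw([[485,481]]),114)[0];print("ball",ball.round(1),"in shelf plan x,y",((ball-O)@up).round(1),((ball-O)@ydir).round(1))
E
cat > frame.py <<'E'
from shelf import O,up,ydir
from h import *
X=up*np.cos(np.pi/6)+np.array([0,0,.5]); Y=ydir; Z=np.cross(X,Y)
E
python3 - <<'E'
import meas
from frame import *
import runpy;runpy.run_path("shelf.py",run_name="__main__")
print(Z)
S=lambda *q:O+q[0]*X+q[1]*Y+q[2]*Z
pts=[S(0,55,55),S(0,-55,55),S(0,0,0),S(0,-55,0)]
print("scene800",(proj(cam("scene"),pts)*1.5625).round(),"top800",(proj(cam("top"),pts)*1.5625).round())
for nm in("long","short"):
    ctr,yw=meas.res[nm];p=np.r_[ctr,25];print(nm,(proj(cam("scene"),p)*1.5625).round(),(proj(cam("top"),p)*1.5625).round())
E
```

```text
long len 135.3 wid 50.2 ctr [470.5 126.9] yaw 16.0 nadir rel 59.0
  sockets rel ctr along,across 55.9 -2.4
short len 95.7 wid 46.6 ctr [547.5 321.6] yaw 14.5 nadir rel -68.0
  sockets rel ctr along,across 36.1 0.4
[ 481.7 -180.7   45. ] [ 591.7 -185.7   45. ] w 110.1 dir 177.4
[ 480.2 -210.4   92.6] [ 588.4 -218.1   92.6] w 108.5 dir 175.9
[495.1 -23.6 137.5] [601.9 -32.5 137.5] w 107.1 dir 175.3
origin est [ 536.7 -183.2   45. ] [ 536.1 -186.8   92.6] [ 537.9 -187.9  137.5] O [ 536.9 -186.    45. ] up [ 0.066  0.998 -0.   ]
ball [ 678.  -166.7  114. ] in shelf plan x,y 28.6 -139.5
[-0.03306457 -0.49890554  0.8660254 ]
scene800 [[272. 420.]
 [336. 457.]
 [319. 447.]
 [350. 465.]] top800 [[570. 290.]
 [567. 231.]
 [547. 267.]
 [546. 239.]]
long [[391. 318.]] [[383. 312.]]
short [[477. 275.]] [[279. 278.]]
```

```bash
cat > plan.py <<'E'
from frame import *
QS=R.from_matrix(np.c_[X,-Y,-Z]).as_quat()   # tool x uphill, z into the shelf
S=lambda x,y,z:O+x*X+y*Y+z*Z
E
python3 - <<'E'
import meas
from plan import *
c,a=load("wp")
v=np.hstack([cv2.resize(a[y-35:y+35,x-60:x+60],(390,228),interpolation=cv2.INTER_CUBIC) for x,y in((246,194),(303,56))]);cv2.imwrite("pics/cand.png",cv2.convertScaleAbs(v,alpha=1.5))
for nm in("long","short"):
    ctr,yw=meas.res[nm]
    for z in(84,350): print(nm,z,np.round(env.ik([*ctr,z],down(yw)),2))
for p in(S(79,0,200),S(79,0,90),S(58,0,115),S(69,0,84)): print(p.round(),np.round(env.ik(p,QS),2))
E
```

```text
long len 135.3 wid 50.2 ctr [470.5 126.9] yaw 16.0 nadir rel 59.0
  sockets rel ctr along,across 55.9 -2.4
short len 95.7 wid 46.6 ctr [547.5 321.6] yaw 14.5 nadir rel -68.0
  sockets rel ctr along,across 36.1 0.4
long 84 [ 0.24  0.61  2.03 -0.    0.51  1.53]
long 350 [ 0.24  0.16  1.88 -0.    1.1   1.53]
short 84 [ 0.51  0.73  1.7  -0.    0.71  1.83]
short 350 [ 0.51  0.39  1.56 -0.    1.19  1.83]
[ 535. -218.  258.] [-0.58  0.51  1.69  0.48  1.26 -0.74]
[ 538. -163.  162.] [-0.5   0.62  1.78  0.55  1.05 -0.79]
[ 536. -193.  174.] [-0.55  0.62  1.74  0.52  1.1  -0.8 ]
[ 538. -168.  152.] [-0.51  0.64  1.77  0.55  1.04 -0.8 ]
```

View pics/cand.png

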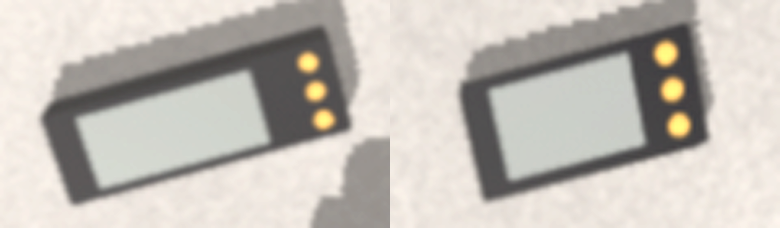

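Both crops show black packs with three brass sockets. The left one (raw pixel 246,194) measures 135 mm, so it is the long pack. The right one (303,56) measures 96 mm, so it is the short pack. The red one is excluded. I'll pick up the long pack.

```bash
cat > act.py <<'E'
import meas
from plan import *
def st(t):
    s=env.read_state();print(t,"t",round(s["time_s"],2),"tcp",np.round(s["tool_pos"],1),"F",np.round(s["force"],1),"w",round(s["width"],1),"gf",round(s["grip_force"],1),"shelf",np.round(np.array([X,Y,Z])@(s["tool_pos"]-O),1))
def pick(nm):
    ctr,yw=meas.res[nm];q=down(yw)
    env.reach([*ctr,250],q); set_gripper(80)
    env.move_l([*ctr,110]); st("near")
    env.move_l([*ctr,84],rate=50,f_stop=8); st("down")
    set_gripper(30); st("grip")
    env.move_l([*ctr,350],rate=200); st("lift")
def place(x,base):
    env.reach(S(x+11,0,base+84+110),QS)
    env.move_l(S(x+11,0,base+84+8),rate=90); env.hold(.3); st("over")
    print("lip hit",env.move_l(S(x-8,0,base+84+8),rate=15,f_stop=4)); st("lip")
    xs=(np.array(env.read_state()["tool_pos"])-O)@X
    print("surf hit",env.move_l(S(xs,0,base+84-4),rate=12,f_stop=4)); st("surf")
E
python3 - <<'E'
from act import *
pick("long"); place(69,0)
c,a=shot("pl1"); cv2.imwrite("pics/pl1b.png",cv2.convertScaleAbs(a,alpha=1.6))
E
```

```text
long len 135.3 wid 50.2 ctr [470.5 126.9] yaw 16.0 nadir rel 59.0
  sockets rel ctr along,across 55.9 -2.4
short len 95.7 wid 46.6 ctr [547.5 321.6] yaw 14.5 nadir rel -68.0
  sockets rel ctr along,across 36.1 0.4
near t 6.57 tcp [471.  127.  110.6] F [0.2 0.  0.8] w 79.6 gf 0.0 shelf [299.5  86.5 -97.2]
down t 7.23 tcp [470.4 126.9  83.8] F [-0.2 -0.4  0.1] w 79.9 gf 0.0 shelf [ 285.9   87.  -120.3]
grip t 7.85 tcp [470.7 126.8  84.2] F [-0.3 -1.5  2.4] w 46.5 gf 30.0 shelf [ 286.1   86.8 -120. ]
lift t 9.33 tcp [469.9 126.8 349. ] F [ 0.2  0.2 -3.6] w 46.7 gf 30.0 shelf [418.4  87.5 109.4]
over t 12.87 tcp [ 538.5 -163.   164.9] F [ 0.4  0.6 -2.6] w 46.7 gf 30.0 shelf [79.9 -0.1 92.3]
lip hit True
lip t 13.68 tcp [ 537.7 -172.6  158.5] F [1.2 2.1 1.5] w 46.6 gf 30.0 shelf [68.4  0.1 91.5]
surf hit True
surf t 14.23 tcp [ 537.5 -169.5  153.2] F [-0.6 -0.3  3.5] w 46.7 gf 30.0 shelf [68.4  0.5 85.4]
```

Run:
```python
from act import *
set_gripper(64); env.hold(.3); st("open")
s=env.read_state();p=np.array(s["tool_pos"])
env.move_l(p+Z*150,rate=150); env.hold(.2)
c,a=shot("r1"); cv2.imwrite("pics/r1b.png",cv2.convertScaleAbs(a,alpha=1.5)); st("r")
```

```text
long len 135.3 wid 50.2 ctr [470.5 126.9] yaw 16.0 nadir rel 59.0
  sockets rel ctr along,across 55.9 -2.4
short len 95.7 wid 46.6 ctr [547.5 321.6] yaw 14.5 nadir rel -68.0
  sockets rel ctr along,across 36.1 0.4
open t 15.07 tcp [ 537.3 -169.1  153. ] F [-1.1 -0.8 -0.6] w 64.3 gf 0.0 shelf [68.7  0.7 85.1]
r t 16.48 tcp [ 532.2 -243.5  282.3] F [ 0.6 -0.6 -0.3] w 63.8 gf 0.0 shelf [ 68.7   0.9 234.4]
```

View pics/r1b.png

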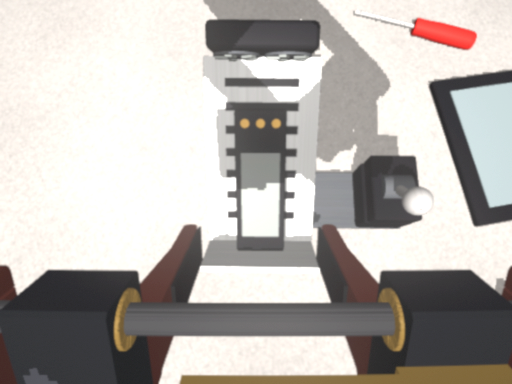

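The long pack lies straight and central on the shelf, with its top end at row 103 and its lower end at row 249 against the lip. I'll compare these numbers with the projection and, if they agree, fetch the short pack.

Run:
```python
from act import *
c,a=load("r1")
q=proj(c,[S(138,23.5,25),S(138,-23.5,25),S(0,23.5,25),S(0,-23.5,25)]);print(q.round(1))
if abs(q[:2,1].mean()-103)<5 and abs(q[2:,1].mean()-249)<5:
    env.move_l(S(69,0,300),rate=200)
    pick("short"); place(48,25)
```

```text
long len 135.3 wid 50.2 ctr [470.5 126.9] yaw 16.0 nadir rel 59.0
  sockets rel ctr along,across 55.9 -2.4
short len 95.7 wid 46.6 ctr [547.5 321.6] yaw 14.5 nadir rel -68.0
  sockets rel ctr along,across 36.1 0.4
[[234.  107.4]
 [287.4 107.3]
 [237.3 249.6]
 [284.2 249.7]]
near t 20.68 tcp [548.1 321.9 110.9] F [ 0.1  0.8 -0.2] w 80.3 gf 0.0 shelf [ 472.5   22.4 -196.7]
down t 21.35 tcp [547.5 321.6  83.8] F [ 0.1  0.2 -0.7] w 80.2 gf 0.0 shelf [ 458.6   23.  -220. ]
grip t 21.96 tcp [547.6 321.6  84.1] F [-0.5 -0.3  1.6] w 46.7 gf 30.0 shelf [ 458.8   22.9 -219.7]
lift t 23.44 tcp [547.  321.3 348.6] F [-0.3 -0.2 -3.3] w 46.9 gf 30.0 shelf [590.8  23.5   9.5]
over t 27.23 tcp [ 536.5 -193.6  176.1] F [ 0.   0.  -1.9] w 47.0 gf 30.0 shelf [ 5.900e+01 -1.000e-01  1.173e+02]
lip hit True
lip t 28.08 tcp [ 535.6 -204.2  169. ] F [0.6 2.  1.4] w 46.8 gf 30.0 shelf [4.620e+01 1.000e-01 1.165e+02]
surf hit True
surf t 28.65 tcp [ 535.5 -201.1  163.7] F [-1.  -0.7  4.2] w 46.8 gf 30.0 shelf [ 46.2   0.4 110.4]
```

Run:
```python
from act import *
set_gripper(64); env.hold(.3); st("open")
p=np.array(env.read_state()["tool_pos"])
env.move_l(p+Z*130,rate=150); env.hold(.2)
c,a=shot("r2"); st("r")
q=proj(c,[S(96,23.5,50),S(96,-23.5,50),S(0,23.5,50),S(0,-23.5,50),S(138,23.5,25),S(138,-23.5,25)]).round(1);print(q)
b=viewer.camera("scene");cv2.imwrite("pics/r2s.png",b)
z=cv2.resize(b[190:330,160:310],(428,400),interpolation=cv2.INTER_CUBIC);w=cv2.resize(a[60:260,170:350],(360,400),interpolation=cv2.INTER_CUBIC)
cv2.imwrite("pics/r2b.png",cv2.convertScaleAbs(np.hstack([w,z]),alpha=1.5))
print("in crop",((q-[170,60])*2).round())
```

```text
long len 135.3 wid 50.2 ctr [470.5 126.9] yaw 16.0 nadir rel 59.0
  sockets rel ctr along,across 55.9 -2.4
short len 95.7 wid 46.6 ctr [547.5 321.6] yaw 14.5 nadir rel -68.0
  sockets rel ctr along,across 36.1 0.4
open t 29.44 tcp [ 535.3 -200.6  163.4] F [-0.3 -0.1 -0.5] w 64.2 gf 0.0 shelf [ 46.5   0.7 109.9]
r t 30.71 tcp [ 530.9 -265.   275.3] F [ 0.1  0.3 -0.5] w 63.9 gf 0.0 shelf [ 46.5   0.8 239.1]
[[232.5 132.7]
 [288.7 132.6]
 [235.1 238. ]
 [286.2 238. ]
 [233.7  81.3]
 [287.4  81.2]]
in crop [[125. 145.]
 [237. 145.]
 [130. 356.]
 [232. 356.]
 [127.  43.]
 [235.  42.]]
```

View pics/r2b.png

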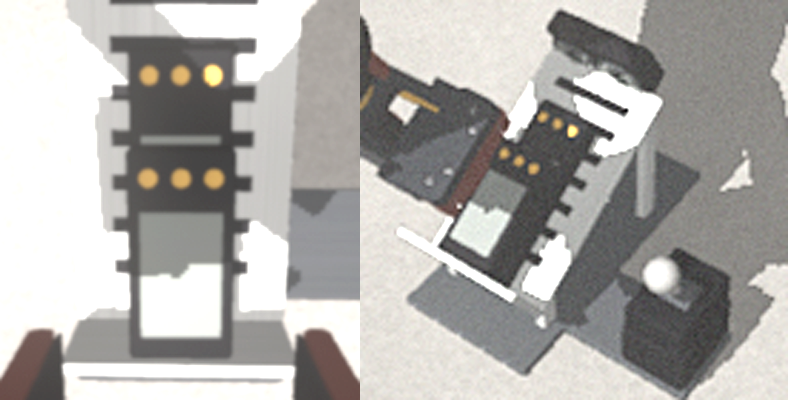

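Both packs match the projection: the short one's end rows are 147 and 357 in the crop, against 145 and 356 predicted. The lever ball is still on its low side. Next is the lever.

Run:
```python
from act import *
ball=np.array([678,-166.7,114.]);q=down(np.arctan2(*(-ydir)[[1,0]]))
L=lambda d,z:np.r_[(ball+d*up)[:2],z]
p=np.array(env.read_state()["tool_pos"]);env.move_l(p+[0,0,60])
env.reach(L(-60,320),q); set_gripper(0); st("above")
env.move_l(L(-60,184),rate=150); env.hold(.2)
print(env.move_l(L(34,184),rate=40,f_stop=12)); st("pushed")
e=(np.array(env.read_state()["tool_pos"])-ball)@up;print("d",e)
env.move_l(L(e-40,184),rate=120); env.move_l(L(-60,320),rate=200)
env.reach([500,50,420],down(0)); env.hold(.2); st("away")
b=viewer.camera("scene");cv2.imwrite("pics/f.png",b)
cv2.imwrite("pics/fb.png",cv2.convertScaleAbs(cv2.resize(b[180:330,160:310],(600,600),interpolation=cv2.INTER_CUBIC),alpha=1.4))
```

```text
long len 135.3 wid 50.2 ctr [470.5 126.9] yaw 16.0 nadir rel 59.0
  sockets rel ctr along,across 55.9 -2.4
short len 95.7 wid 46.6 ctr [547.5 321.6] yaw 14.5 nadir rel -68.0
  sockets rel ctr along,across 36.1 0.4
above t 34.1 tcp [ 674.  -226.5  320. ] F [-0.2  0.1 -0.8] w 0.6 gf 0.0 shelf [ 110.3 -139.5  253.9]
True
pushed t 37.24 tcp [ 679.3 -142.1  183.4] F [-0.9 -3.   3.4] w 0.2 gf 1.5 shelf [ 115.3 -139.2   93.3]
d 24.628178726927622
away t 40.08 tcp [500.5  49.3 419.5] F [ 0.3  0.1 -0.1] w 0.3 gf 0.0 shelf [388.5  51.9 208.1]
```

View pics/fb.png

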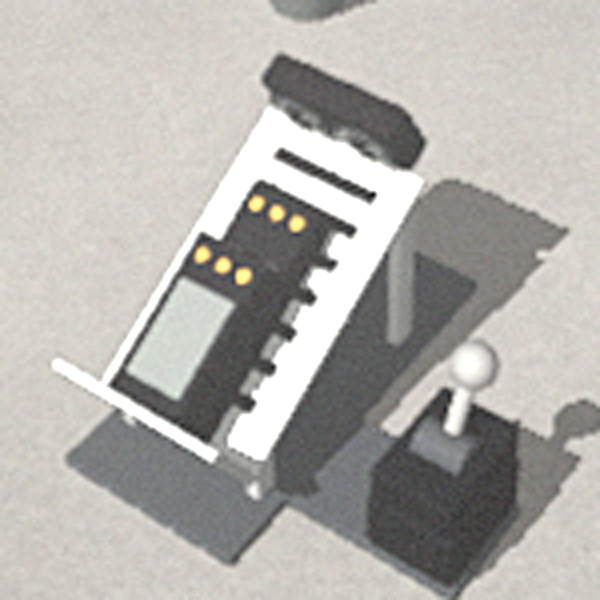

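The ball has moved to (476,365) in the crop, leaning to the high side, and the packs are unmoved. I'll check the lever angle against the pixels before handing in.

```bash
python3 - <<'E' | tail -3
from act import *
ball=np.array([678,-166.7,114.]);piv=ball+24*up-[0,0,43.9]
for t in(.7,.85,.95,1.0): print(t,((proj(cam("scene"),piv+50*(np.sin(t-.5)*up+np.cos(t-.5)*np.array([0,0,1])))-[160,180])*4).round())
E
```

```text
0.85 [[465. 367.]]
0.95 [[469. 364.]]
1.0 [[472. 362.]]
```

Run:
```python
from station import workorder
print(workorder.sign_off())
```

```text
the job is handed in; nothing more can be done
None
```

I handed the job in at about 40 s: the long pack lies straight against the lip, the short pack is on it the same way, and the fan lever is fully over to on. My last pictures agree, but the sign-off returned no verdict.

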